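Lock up the tool case

ROBOT

A 7-joint arm with a two-finger parallel gripper is mounted at the origin on the work surface. World frame = base frame: x ahead of the robot, y to its left, z up, the work surface at z = 0. Lengths are in m, angles in rad, forces in N, time in s.
With the tool pointing down it reaches from about 0.4 to 0.85 m from the base axis. Payload 6.9 kg.
Tool frame: the origin (TCP) lies at the very end of the fingers, on their centre line; the grasp point (between the pads) lies 19 mm behind it (arm.grip_point_offset is the distance from the TCP to the grasp point, in m); z points along the fingers, y is the line along which they close (so a half turn about z gives the same grasp; the last joint's range is limited). The gripper opens to 85 mm and grips with 20 to 120 N. Pads are 22 mm wide; open, the fingers measure 114 mm over their backs; the gripper's body (76 mm by 85 mm) begins 54 mm behind the grasp point. The pads swing forward as they close: fully open they stand 13 mm farther back than shut.
Start: joints at [-1.212, 0.507, -0.238, 1.5, 0.126, 1.149, -0.155], TCP at [0.156, 0.605, 0.231] pointing down, gripper open.
Joint ranges: [-3.08, 3.08], [-0.24, 2.05], [-1.43, 1.35], [0, 2.5], [-1.52, 4.66], [0.17, 1.96], [-2.89, 2.89]. Speed limits (rad/s): [2.39, 2.39, 3.14, 3.14, 3.14, 3.14, 3.14].

INTERFACE

Orientations are given as a unit quaternion [x, y, z, w].
In Python, from bench import arm gives the robot as it stands.
- The arm moves only by the tool drive_tool, never from a script. Its argument "steps" is a list of rows, each a list of 7 numbers: the turn, a rotation vector about the tool's x, y, z in rad, then the shift along the tool's x, y, z in mm, then the finger opening in mm, from 0 to 85.4. In form: [[rx, ry, rz, x, y, z, fingers], ...]. A call has 1 to 12 rows; each row is the pose to reach, as a shift and turn from the pose commanded when the call began, along the tool's axes at that moment; what a row does not reach only later rows make up. A row lasts 1/8 s, in which the tool goes at most 62.5 mm and 10.7 degrees, less where a joint would pass 70% of its speed; a pose out of reach is approached as far as the arm can. A call with a gripper value outside its range is refused whole. The fingers move at their own pace and stop on an object; the grip force is fixed at half the most. Time passes only in rows, so rows that repeat a pose let the fingers close. It gives the time, the measured TCP pose, the force, the opening and the grip force at its end, in the units of the state.
- arm.state(): the state, without advancing time (a new reading comes with each control period).
- arm.snapshot(name): name is "side" or "top" or "wrist"; returns a dict with "pixels" (400x640x3 uint8, red, green, blue), "fovy" (degrees; the focal length in pixels is half the picture's height over the tangent of half this angle, whatever the lens; pixels are square), "cx", "cy" (the principal point, pixels), "R" (3x3) and "t" (3): a world point X has camera coordinates R X + t; the wrist camera has in their place "mount" (4x4, takes a point from camera to tool coordinates, whose origin is the TCP and whose axes are the flange's). Camera axes: x right, y down, z forward; pixel columns grow to the right and rows downward; lengths in m; the calibration is good to about 2 mm. A picture is of the moment at which its call begins: read the wrist's pose just before it. There is no depth.
- arm.job_done(): hands the job in; it is judged then, once.
The state is a dict: "time": time; "qpos": joint angles; "joint_vel": joint speeds; "joint_torque": joint torques, N m; "ee_pos": TCP position; "orientation": TCP orientation; "contact_force": force on the tool from outside, world axes, zero at the start; "wrist_torque": the same for the moment, N m; "grip_width": finger opening in m; "finger_force": force on a finger pad.
Only numpy, scipy, OpenCV 4.12 (cv2) and the standard library are available. Lean on these libraries where they do the work, as an engineer would, in place of code of your own. Each camera call takes 0.05 s, during which the arm holds its last target. There are 200 camera calls.

TASK

Lock up the grey tool case: swing its hasp over until it lies flat on the lid around the lock barrel, then take the key with the flat paddle handle from the wooden rack, push it fully home in the lock's slot and turn it clockwise up to its stop, so that its blade and paddle lie level along the lid. Leave the key in the lock, let go of it, and leave everything else on the bench where it is.

Things in the scene. Friction and masses are not known exactly. Their poses are not given: they have to be found in the camera images.
- case: grey sheet-steel tool case, fixed, 300 mm wide (y), 240 mm deep (x), 50 mm high in front (towards the robot) and 162 mm at the back: its lid slopes up away from the robot at 25 degrees. Origin: centre of its underside
- lock (a point): centre of the face of the lock plug in the lid: a steel barrel 50 mm across stands 14 mm proud of the lid, a round plug 44 mm across sits flush in it with a slot 17.5 x 8.5 mm, 34 mm deep, through its centre. Axes (they do not turn with the plug): z out of the lid, square to it; x up the slope; y level along the lid, to the left
- slot_floor (a point): floor of the slot on the lock's axis, 34 mm below lock, same axes. At the start the slot's length points up the slope (x) or anywhere up to 46 degrees clockwise of it, seen facing the lid; which must be seen or felt. The plug is stiff (0.12 N m) and turns clockwise to a stop where the slot's length lies level, along y (within 2 degrees)
- hasp (a joint): hinge of the hasp, rad: 0 = shut, flat on the lid with its round window around the barrel; pi/2 = standing square to the lid. Stiff: it stays where it is left (0.16 N m). It starts open past square (1.75 to 2.3), leaning away from the lock
- hasp_hinge (a point): middle of the hasp's hinge line, 4 mm above the lid, 85 mm to the left (+y of lock) of the lock's axis; same axes as lock; the hinge line runs along x
- hasp_tip (a point): middle of the hasp's free edge, 135 mm from the hinge line, on the face that is uppermost when it is shut. The hasp is a steel plate 70 mm wide, 4 mm thick, with a round window of 54 mm centred 85 mm from the hinge line and a 6 mm bead along its free edge; between window and edge are 23 mm of plain plate
- key: steel key with a flat paddle handle, upright in the rack, collar on the rack's top; 105 mm, 0.12 kg. Origin: centre of the blade's tip; z up to the handle, x across blade and paddle. Blade 16 (x) x 7 (y) mm, z 0 to 30, last 4 mm tapered to 12 x 3, the same both ways round; collar 34 mm across, z 30 to 36, rests on the plug's face when fully home; shank 14 mm; paddle 50 (x) x 12 (y), z 60 to 105
- key_grip (a point): middle of the key's paddle, 82.5 mm from the blade's tip; same axes as key
- rack: wooden key rack, a fixed block 180 (x) x 70 (y) x 50 mm high, origin at the centre of its underside, with two holes of 21 mm at x = -50 and +50 mm; the paddle key stands in one and the T key in the other
- tkey: the wrong key: 98 mm long, round pin of 18 mm and a handle that is a round crossbar (72 mm long, 16 mm thick), standing in the other hole of the rack. Same origin and axes as the other key. To be left alone
- block: black rubber block, 110 x 60 x 25 mm; bystander, to be left alone
- driver: screwdriver with a black handle, 200 mm, lying on the bench; bystander, to be left alone
- mug: white mug, 80 mm across, 90 mm high; bystander, to be left alone
- can: bare metal can, 60 mm across, 190 mm high; bystander, to be left alone
- tape: brown roll of tape, 100 mm across, 45 mm high; bystander, to be left alone
- hotgun: hot-air gun with a green handle, 280 mm, lying on the bench; bystander, to be left alone
Not all that is in view belongs to the job. What is shaped like the key but orange or purple is not meant.

How it is judged:
By the outcome, as a careful person would: the job done as asked, in the order asked, and still so for the second after the job is handed in, with the robot touching nothing.
It also fails if it takes over 72 s, if anything falls off the work surface, if the arm or the gripper's body presses on something with over 40 N, if the wrist force passes 120 N, or if a joint passes its speed limit or range.

## Working session

There is one attempt and no reset: what is moved stays moved. The work goes in short steps, Python scripts to look and compute and a tool call to move; the robot and the scene stay as the last step left them, time stands still between calls to the robot, and variables do not carry over. Pictures are saved under pics/ and viewed, at most 10 in all, crops included, and the job is handed in when it is done.

Besides the shell and the picture viewer there is one more tool, called after "Emit:" as name(argument=value, ...), one argument or row to a line, values as JSON. drive_tool: Moves the arm, as the interface text tells. Its arguments: {"type":"object","properties":{"steps":{"type":"array"}},"required":["steps"]}

```bash
mkdir -p pics; ls; python3 - <<'E'
from bench import arm
import cv2,numpy as np,pickle
d={}
print(arm.state())
for n in ("side","top","wrist"):
    s=arm.snapshot(n); d[n]=s
    cv2.imwrite(f"pics/{n}0.png",s["pixels"][:,:,::-1])
    print(n,{k:(np.round(v,4).tolist() if k!="pixels" else 0) for k,v in s.items()})
pickle.dump(d,open("s0.pkl","wb"))
E
```

```text
pics
{'time': 0.0, 'qpos': array([-1.21247643,  0.50832467, -0.23751921,  1.50115875,  0.12568688,
        1.1488867 , -0.15475625]), 'joint_vel': array([-0.00070034,  0.00062601,  0.00017572,  0.00081072, -0.00034592,
       -0.00048405,  0.00172163]), 'joint_torque': array([ 4.84517004e-04, -6.20592427e+01, -2.18680367e+00, -2.49649465e+01,
        1.25719397e-02,  1.21968382e-02, -5.50110911e-06]), 'ee_pos': array([0.15628053, 0.60461655, 0.23042871]), 'orientation': array([ 1.26046839e-01,  9.92023887e-01, -8.89391365e-04, -9.96514115e-05]), 'contact_force': array([1.18353575, 0.12919453, 0.05040074]), 'wrist_torque': array([ 0.03682428, -0.00293664,  0.00885371]), 'finger_force': 0.0, 'grip_width': 0.08555800434951394}
side {'pixels': 0, 'fovy': 47.8883, 'cx': 322.0828, 'cy': 200.2294, 'R': [[0.7361, -0.6768, 0.0098], [-0.5003, -0.5537, -0.6657], [0.456, 0.4851, -0.7462]], 't': [-0.3636, 0.3658, 1.2007]}
top {'pixels': 0, 'fovy': 56.554, 'cx': 320.4233, 'cy': 201.1786, 'R': [[-0.0182, -0.9996, -0.0207], [-0.9838, 0.0215, -0.1779], [0.1783, 0.0171, -0.9838]], 't': [0.0616, 0.5335, 1.1812]}
wrist {'pixels': 0, 'fovy': 65.614, 'cx': 314.2036, 'cy': 199.3284, 'mount': [[-0.0012, -0.9556, -0.2945, 0.0744], [1.0, -0.0009, -0.001, -0.0002], [0.0007, -0.2945, 0.9556, -0.1418], [0.0, 0.0, 0.0, 1.0]]}
```

View pics/side0.png

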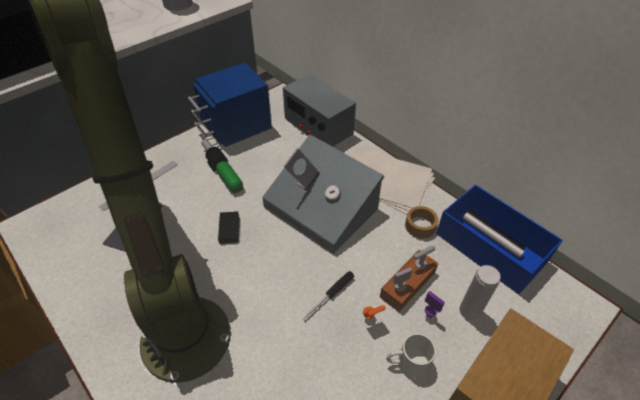

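View pics/top0.png

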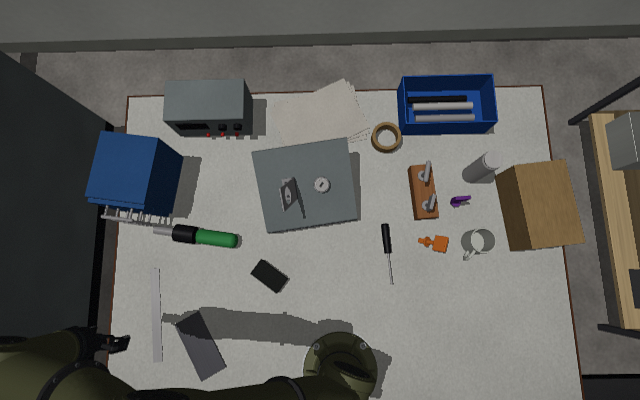

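The side view shows the case with its hasp up at about (300,168), the barrel at (332,192) and the rack at (410,278). In the top view the barrel is at (322,185), the hasp at (290,197) and the rack at (424,192).

```bash
python3 - <<'E'
import cv2,numpy as np,pickle
d=pickle.load(open("s0.pkl","rb"))
def crop(n,x,y,w,h):
    return cv2.resize(d[n]["pixels"][y:y+h,x:x+w,::-1],(400,300),interpolation=cv2.INTER_CUBIC)
im=np.vstack([np.hstack([crop("top",245,135,120,100)*1,crop("side",260,130,130,120)]),np.hstack([crop("top",400,155,80,60),crop("side",370,240,80,70)])])
im=np.clip(im.astype(float)*1.3,0,255).astype(np.uint8)
cv2.imwrite("pics/crops.png",im)
E
cat > h.py <<'E'
import numpy as np,cv2
from scipy.spatial.transform import Rotation as Ro
def ray(s,px):
    f=200/np.tan(np.radians(s["fovy"])/2)
    v=np.array([(px[0]-s["cx"])/f,(px[1]-s["cy"])/f,1.])
    if "mount" in s:
        T=s["T"]@np.array(s["mount"]); return T[:3,3],T[:3,:3]@v/np.linalg.norm(v)
    R=np.array(s["R"]);t=np.array(s["t"]); return -R.T@t,R.T@v/np.linalg.norm(v)
def plane(s,px,z):
    o,v=ray(s,px); return o+v*(z-o[2])/v[2]
def tri(*obs):
    A=np.zeros((3,3));b=np.zeros(3);rs=[ray(s,p) for s,p in obs]
    for o,v in rs:
        P=np.eye(3)-np.outer(v,v);A+=P;b+=P@o
    X=np.linalg.solve(A,b)
    return X,[round(1000*np.linalg.norm((np.eye(3)-np.outer(v,v))@(X-o)),1) for o,v in rs]
def proj(s,X):
    f=200/np.tan(np.radians(s["fovy"])/2)
    if "mount" in s:
        T=np.linalg.inv(s["T"]@np.array(s["mount"]));c=T[:3,:3]@X+T[:3,3]
    else: c=np.array(s["R"])@X+s["t"]
    return np.array([s["cx"]+f*c[0]/c[2],s["cy"]+f*c[1]/c[2]])
def tool(st):
    T=np.eye(4);T[:3,:3]=Ro.from_quat(st["orientation"]).as_matrix();T[:3,3]=st["ee_pos"];return T
def delta(Rt,pt,T0):
    """row numbers from T0 to target"""
    return np.round(np.r_[Ro.from_matrix(T0[:3,:3].T@Rt).as_rotvec(),1000*T0[:3,:3].T@(np.array(pt)-T0[:3,3])],4)
E
```

```text
(no output)
```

View pics/crops.png

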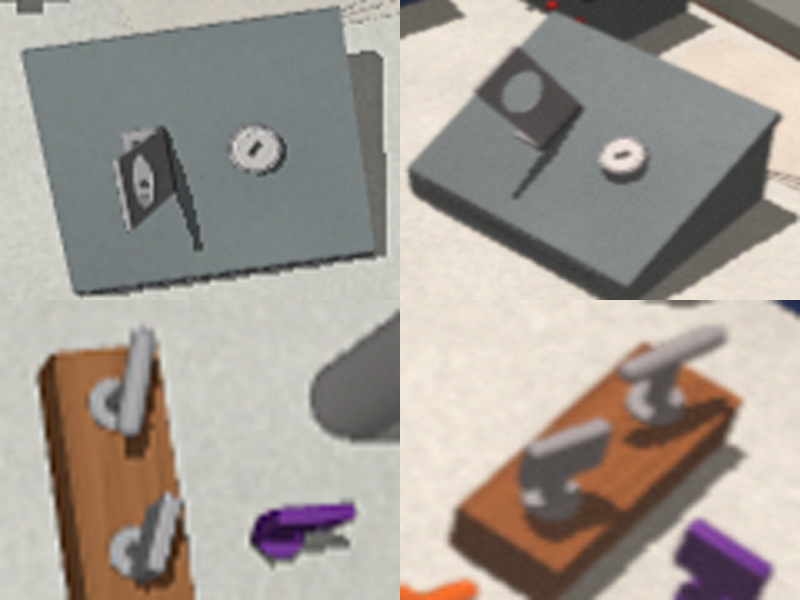

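The paddle key is the nearer one in the rack, at top (431,203) and side (402,278). The slot points up the slope and somewhat clockwise. The hasp is open past square.

```bash
python3 - <<'E'
from h import *
import pickle
d=pickle.load(open("s0.pkl","rb"));t,s=d["top"],d["side"]
ct=lambda x,y:(245+x/400*120-.5+.15,135+y/3-.5+.15)
cs=lambda x,y:(260+x/400*130-.35,130+y/2.5-.35)
rt=lambda x,y:(400+x/5-.4,155+y/5-.4)
rs=lambda x,y:(370+x/5-.4,240+y*70/300-.4)
P={}
for n,a,b in [("BL",ct(22,50),cs(155,12)),("BR",ct(338,8),cs(378,118)),("FR",ct(375,252),cs(230,288)),("FL",ct(78,293),cs(10,165)),
 ("lock",ct(257,149),cs(223,156)),
 ("collar",rt(128,255),rs(152,200)),("padtopA",rt(172,195),rs(205,125)),("padtopB",rt(147,252),rs(135,145)),
 ("barA",rt(143,30),rs(318,33)),("barB",rt(130,130),rs(232,73)),("tcollar",rt(107,105),rs(255,103)),
 ("hasptipA",ct(115,160),cs(75,95)),("hasptipB",ct(130,230),cs(145,150)),("haspA",ct(163,128),cs(118,48)),("haspB",ct(180,190),cs(182,105))]:
    X,e=tri((t,a),(s,b));P[n]=X;print(n,np.round(X*1000,1),e)
for n,a in [("BL",(22,50)),("BR",(338,8))]: print(n,np.round(1000*plane(t,ct(*a),.162)))
for n,a in [("FR",(375,252)),("FL",(78,293))]: print(n,np.round(1000*plane(t,ct(*a),.05)))
q=d["side"]["pixels"]
# rack mask corners
for nm in("top","side"):
    h=cv2.cvtColor(d[nm]["pixels"],cv2.COLOR_RGB2HSV)
    m=((h[...,0]>4)&(h[...,0]<18)&(h[...,1]>110)).astype(np.uint8)
    x0,y0,x1,y1=(400,155,445,225) if nm=="top" else (378,245,442,312)
    mm=np.zeros_like(m);mm[y0:y1,x0:x1]=m[y0:y1,x0:x1]
    c=max(cv2.findContours(mm,0,2)[0],key=cv2.contourArea);print(nm,cv2.minAreaRect(c),cv2.approxPolyDP(cv2.convexHull(c),2,True)[:,0].tolist())
E
```

```text
BL [676.3 260.4 157.6] [np.float64(0.1), np.float64(0.1)]
BR [716.8 -34.1 148.7] [np.float64(0.8), np.float64(0.8)]
FR [476.  -69.6  48.2] [np.float64(2.5), np.float64(2.5)]
FL [434.6 221.4  60.8] [np.float64(1.0), np.float64(1.0)]
lock [575.8  44.6 117.8] [np.float64(0.0), np.float64(0.0)]
collar [ 514.8 -294.8   45.8] [np.float64(2.4), np.float64(2.4)]
padtopA [ 537.3 -302.6  121.3] [np.float64(0.4), np.float64(0.4)]
padtopB [ 502.  -285.6  116.2] [np.float64(1.1), np.float64(1.1)]
barA [ 647.1 -295.5  109.6] [np.float64(0.3), np.float64(0.3)]
barB [ 582.9 -283.2  112. ] [np.float64(1.5), np.float64(1.5)]
tcollar [ 615.4 -286.7   48.5] [np.float64(1.8), np.float64(1.8)]
hasptipA [535.  186.1 156.4] [np.float64(26.4), np.float64(26.4)]
hasptipB [523.4 151.2  77.1] [np.float64(30.6), np.float64(30.6)]
haspA [543.8 130.4 265.9] [np.float64(22.0), np.float64(22.0)]
haspB [539.1  99.3 186.1] [np.float64(22.5), np.float64(22.5)]
BL [675. 259. 162.]
BR [713. -34. 162.]
FR [474. -68.  50.]
FL [435. 224.  50.]
top ((422.5699768066406, 191.49000549316406), (54.588645935058594, 24.465896606445312), 81.8698959350586) [[425, 165], [431, 169], [438, 216], [415, 219], [408, 169], [410, 166]]
side ((408.65838623046875, 278.8258056640625), (27.512313842773438, 61.81862258911133), 42.273685455322266) [[437, 264], [433, 272], [399, 309], [381, 295], [382, 288], [412, 257], [427, 256]]
```

```bash
cat >> h.py <<'E'
YAW=np.radians(7.5);c_=np.array([np.cos(YAW),np.sin(YAW),0]);A=np.radians(25)
LX=np.cos(A)*c_+np.array([0,0,np.sin(A)]);LZ=-np.sin(A)*c_+np.array([0,0,np.cos(A)]);LY=np.cross(LZ,LX)
LR=np.c_[LX,LY,LZ];LOCK=np.array([.5758,.0446,.1180])
def lid(x,y,z): return LOCK+LR@np.array([x,y,z])/1000
E
python3 - <<'E'
from h import *
import pickle
d=pickle.load(open("s0.pkl","rb"));t,s=d["top"],d["side"]
ct=lambda x,y:(245+x/400*120-.35,135+y/3-.35)
cs=lambda x,y:(260+x/400*130-.35,130+y/2.5-.35)
for n,a,b in [("tipback",ct(115,160),cs(118,48)),("tipfront",ct(130,230),cs(75,95)),("hback",ct(163,128),cs(182,105)),("hfront",ct(180,190),cs(145,150))]:
    X,e=tri((t,a),(s,b));l=LR.T@(X-LOCK)*1000;print(n,np.round(X*1000),e,np.round(l), "theta",np.arctan2(l[2]+10,-(l[1]-85)))
from bench import arm
T0=tool(arm.state())
# tool: z=-LZ, x = LY or -LY ; y=z x x
for sg in(1,-1):
    z=-LZ;x=sg*LY;R=np.c_[x,np.cross(z,x),z]
    print(sg,delta(R,lid(0,190,110),T0))
E
```

```text
tipback [541. 163. 238.] [np.float64(0.9), np.float64(0.9)] [ 34. 121. 117.] theta 1.8505321769523604
tipfront [479. 154. 207.] [np.float64(0.2), np.float64(0.2)] [-37. 121. 115.] theta 1.8516059113316625
hback [599. 132. 127.] [np.float64(0.6), np.float64(0.6)] [35. 84. -6.] theta 1.2509503001632793
hfront [537. 120.  97.] [np.float64(0.5), np.float64(0.5)] [-35.  79.  -7.] theta 0.4825665136635523
1 [-3.847000e-01 -2.579000e-01  1.167600e+00 -4.320110e+02 -2.786356e+02
  1.334480e+01]
-1 [ 2.861000e-01 -4.266000e-01 -1.918500e+00 -4.320110e+02 -2.786356e+02
  1.334480e+01]
```

The hasp stands at about 1.85 rad with its tip at lid (0,121,116). The barrel height of 117.8 mm fits the expected 118.7 mm, and the case width fits too. Next I move beside the hasp with the fingers closed.

Emit:
drive_tool(
  steps=[
    [-0.385,-0.258,1.168,-432,-279,13,0],
    [-0.385,-0.258,1.168,-432,-279,13,0],
    [-0.385,-0.258,1.168,-432,-279,13,0],
    [-0.385,-0.258,1.168,-432,-279,13,0],
    [-0.385,-0.258,1.168,-432,-279,13,0],
    [-0.385,-0.258,1.168,-432,-279,13,0],
    [-0.385,-0.258,1.168,-432,-279,13,0],
    [-0.385,-0.258,1.168,-432,-279,13,0],
    [-0.385,-0.258,1.168,-432,-279,13,0],
    [-0.385,-0.258,1.168,-432,-279,13,0],
    [-0.385,-0.258,1.168,-432,-279,13,0],
    [-0.385,-0.258,1.168,-432,-279,13,0],
  ],
)

```text
time: 1.65
ee_pos: [0.5039, 0.2284, 0.2182]
orientation: [0.643, 0.735, 0.164, 0.142]
contact_force: [-0.2, 0.9, -0.1]
grip_width: -0.0004
finger_force: 0.0
```

```bash
cat > st.py <<'E'
from h import *
from bench import arm
def lidpose(pr=True):
    s=arm.state();T=tool(s)
    R=LR.T@T[:3,:3]@np.c_[[0,1,0],[1,0,0],[0,0,-1]].T
    if pr: print("t",round(s["time"],2),"lid",np.round(LR.T@(T[:3,3]-LOCK)*1000,1),"rot vs nominal",np.round(Ro.from_matrix(R).as_rotvec(),3),"F lid",np.round(LR.T@s["contact_force"],1),"M",np.round(LR.T@s["wrist_torque"],2),"w",round(s["grip_width"]*1000,1),"ff",s["finger_force"],"q",np.round(s["qpos"],2))
    return s,T
if __name__=="__main__": lidpose()
E
python3 st.py
```

```text
t 1.65 lid [ -0.5 191.6 110.8] rot vs nominal [ 0.002 -0.     0.001] F lid [-0.2  0.9 -0. ] M [-0.01  0.41  0.01] w -0.4 ff 0.0 q [-0.8   0.24  0.26  2.1   0.28  0.42 -0.66]
```

Emit:
drive_tool(
  steps=[
    [0,0,0,-30,0,10,0],
    [0,0,0,-52,0,10,0],
    [0,0,0,-75,0,5,0],
    [0,0,0,-92,0,3,0],
    [0,0,0,-115,0,3,0],
    [0,0,0,-135,0,7,0],
    [0,0,0,-152,0,13,0],
    [0,0,0,-168,0,22,0],
    [0,0,0,-183,0,34,0],
    [0,0,0,-197,0,46,0],
    [0,0,0,-208,0,61,0],
    [0,0,0,-218,0,78,0],
  ],
)

```text
time: 3.15
ee_pos: [0.5662, 0.0164, 0.1478]
orientation: [0.643, 0.735, 0.163, 0.142]
contact_force: [0.1, 0.8, 0.3]
grip_width: 0.0003
finger_force: 0.4
```

```bash
python3 st.py; python3 - <<'E'
from bench import arm
import cv2,numpy as np
a=arm.snapshot("top")["pixels"][130:240,245:365,::-1];b=arm.snapshot("side")["pixels"][130:240,260:380,::-1]
cv2.imwrite("pics/hasp1.png",cv2.resize(np.hstack([a,b]),None,fx=3,fy=3,interpolation=2))
E
```

```text
t 3.15 lid [  0.7 -26.7  32.6] rot vs nominal [0.003 0.001 0.001] F lid [0.3 0.8 0.2] M [0.19 0.48 0.04] w 0.3 ff 0.4321908135898411 q [-0.    0.35 -0.06  2.19 -0.08  0.17  0.15]
```

View pics/hasp1.png

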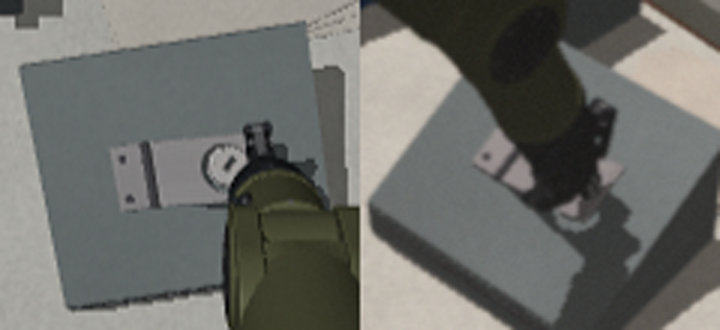

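The hasp is nearly down. Joint 6 is at its lower limit of 0.17, so I tilt the tool a little towards vertical and finish pressing.

Emit:
drive_tool(
  steps=[
    [0.06,0,0,-8,0,8,0],
    [0.12,0,0,-14,0,16,0],
    [0.15,0,0,-15,0,24,0],
    [0.15,0,0,-15,0,31,0],
    [0.15,0,0,-15,0,35,0],
  ],
)

```text
time: 3.88
ee_pos: [0.5824, 0.0029, 0.1159]
orientation: [0.653, 0.744, 0.108, 0.093]
contact_force: [0.2, 0.7, 1.3]
grip_width: -0.0001
finger_force: 0.3
```

```bash
python3 st.py
```

```text
t 3.88 lid [  0.1 -42.2  -2.4] rot vs nominal [ 0.002  0.151 -0.   ] F lid [0.9 0.7 1.1] M [ 0.02  0.26 -0.01] w -0.1 ff 0.2874001208692789 q [-0.01  0.45 -0.02  2.04 -0.05  0.37  0.15]
```

Emit:
drive_tool(
  steps=[
    [0,0,0,0,0,2,0],
    [0,0,0,0,0,4,0],
    [0,0,0,0,0,6,0],
    [0,0,0,0,0,6,0],
  ],
)

```text
time: 4.38
ee_pos: [0.5843, 0.0025, 0.1109]
orientation: [0.653, 0.744, 0.108, 0.093]
contact_force: [-2.3, 0.7, 5.1]
grip_width: -0.0001
finger_force: 2.7
```

```bash
python3 st.py
```

```text
t 4.38 lid [ -0.3 -42.8  -7.7] rot vs nominal [ 0.001  0.15  -0.001] F lid [0.2 1.  5.5] M [ 0.13  0.46 -0.07] w -0.1 ff 2.684627026319504 q [-0.01  0.46 -0.03  2.04 -0.05  0.36  0.15]
```

Emit:
drive_tool(
  steps=[
    [0,0,0,0,0,2,0],
    [0,0,0,0,0,3,0],
    [0,0,0,0,0,3,0],
  ],
)

```text
time: 4.75
ee_pos: [0.585, 0.0026, 0.1099]
orientation: [0.653, 0.744, 0.108, 0.094]
contact_force: [-13.6, 0.4, 26.2]
grip_width: -0.0002
finger_force: 14.0
```

```bash
python3 st.py
```

```text
t 4.75 lid [ -0.2 -42.8  -8.9] rot vs nominal [ 0.001  0.149 -0.001] F lid [-1.2  2.2 29.4] M [ 0.37  1.35 -0.07] w -0.2 ff 14.024216160178185 q [-0.01  0.46 -0.03  2.05 -0.05  0.35  0.15]
```

The hasp hit its stop at 29 N, so it is shut. I retreat and look at the slot with the wrist camera.

Emit:
drive_tool(
  steps=[
    [0,0,0,0,0,-30,0],
    [0,0,0,0,0,-75,0],
    [0,0,0,0,0,-75,0],
    [0,0,0,0,0,-75,0],
  ],
)

```text
time: 5.25
ee_pos: [0.5642, -0.0004, 0.1795]
orientation: [0.653, 0.744, 0.108, 0.093]
contact_force: [-0.6, 0.1, -0.1]
grip_width: -0.0002
finger_force: 0.0
```

```bash
cat > look.py <<'E'
from st import *
import pickle,sys
def wrist(name):
    s,T=lidpose();w=arm.snapshot("wrist");w["T"]=T;pickle.dump(w,open(name+".pkl","wb"));cv2.imwrite(f"pics/{name}.png",w["pixels"][:,:,::-1]);return w
if __name__=="__main__": wrist(sys.argv[1])
E
python3 look.py w1
```

```text
t 5.25 lid [ 10.2 -43.1  63.1] rot vs nominal [ 0.001  0.151 -0.001] F lid [-0.6  0.2  0.1] M [-0.03  0.35  0.  ] w -0.2 ff 0.0 q [-0.01  0.33 -0.02  2.01 -0.05  0.52  0.15]
```

View pics/w1.png

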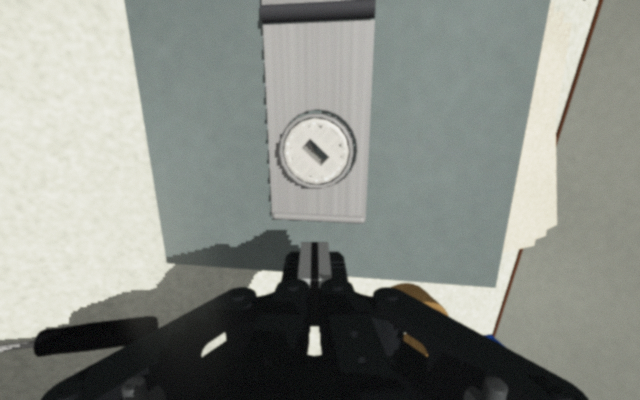

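The hasp is flat around the barrel, the plug centre is near (316,150), and the slot runs from (305,141) to (327,162). I measure it on the lid plane.

```bash
cat > slot.py <<'E'
from h import *
import pickle,sys
def lp(w,px,z=0):
    o,v=ray(w,px);o=LR.T@(o-LOCK)*1000;v=LR.T@v;return (o+v*(z-o[2])/v[2])[:2]
def slot(name,cx,cy):
    w=pickle.load(open(name+".pkl","rb"));g=cv2.cvtColor(w["pixels"],cv2.COLOR_RGB2GRAY)
    r=22;p=cv2.resize(g[cy-r:cy+r,cx-r:cx+r],None,fx=8,fy=8,interpolation=cv2.INTER_CUBIC)
    m=(p<150).astype(np.uint8);c=max(cv2.findContours(m,0,1)[0],key=lambda k:cv2.contourArea(k) if cv2.pointPolygonTest(k,(8*r,8*r),True)>-40 else 0)[:,0,:]
    q=(c+.5)/8-.5+[cx-r,cy-r]
    L=np.array([lp(w,x) for x in q]);re=cv2.minAreaRect(L.astype(np.float32));b=cv2.boxPoints(re)
    e=b[1]-b[0],b[2]-b[1];e=max(e,key=np.linalg.norm);e=e*np.sign(e[0])
    print("slot centre lid",np.round(re[0],1),"size",np.round(re[1],1),"cw angle deg",round(np.degrees(np.arctan2(-e[1],e[0])),1))
    ed=((g<120)|(g>0)).astype(np.uint8)
    return w,g
if __name__=="__main__":
    w,g=slot("w1",315,151)
    # plug/barrel white disc
    h=cv2.cvtColor(w["pixels"],cv2.COLOR_RGB2GRAY)[100:200,265:370]
    for th in(190,205,215):
        m=(h>th).astype(np.uint8);k=max(cv2.findContours(m,0,1)[0],key=cv2.contourArea);k=cv2.convexHull(k)[:,0]+[265,100]
        L=np.array([lp(w,x) for x in k]);print(th,cv2.minEnclosingCircle(L.astype(np.float32)),cv2.fitEllipse(L.astype(np.float32)))
E
python3 slot.py
```

```text
slot centre lid [2.1 1.6] size [ 7.1 17.2] cw angle deg 45.3
190 ((1.8183412551879883, 1.4716731309890747), 21.25997543334961) ((1.9084739685058594, 1.4338462352752686), (41.55350875854492, 42.382781982421875), 137.9802703857422)
205 ((2.0904130935668945, 1.5248570442199707), 20.882051467895508) ((2.103386163711548, 1.6418490409851074), (40.79266357421875, 41.40925598144531), 133.5509796142578)
215 ((2.209073066711426, 1.7410622835159302), 20.641056060791016) ((2.183504581451416, 1.7525217533111572), (39.93925476074219, 40.79118728637695), 145.93231201171875)
```

Emit:
drive_tool(
  steps=[
    [-0.15,0,0,43,-10,4,0],
    [-0.15,0,0,43,-10,4,0],
    [-0.15,0,0,43,-6,31,0],
    [-0.15,0,0,43,-6,31,0],
    [-0.15,0,0,43,-6,31,0],
  ],
)

```text
time: 5.92
ee_pos: [0.5624, 0.0425, 0.1493]
orientation: [0.644, 0.734, 0.162, 0.141]
contact_force: [-0.2, -0.2, 1.0]
grip_width: 0.0
finger_force: 0.0
```

```bash
python3 st.py; python3 - <<'E'
from h import *
import pickle
d=pickle.load(open("s0.pkl","rb"))
E
```

```text
t 5.92 lid [ 1.  -0.3 34.1] rot vs nominal [ 0.001  0.002 -0.001] F lid [ 0.2 -0.1  1. ] M [-0.04  0.46  0.01] w 0.0 ff 0.0 q [-0.1   0.34 -0.01  2.19 -0.02  0.18  0.03]
```

```bash
python3 - <<'E'
from st import *
import pickle
d=pickle.load(open("s0.pkl","rb"));t,s=d["top"],d["side"]
print("can top",tri((t,(490,158)),(s,(487,272))), plane(t,(488,160),.19))
st,T=lidpose()
a=np.radians(154);x=np.array([np.cos(a),np.sin(a),0]);z=np.array([0,0,-1.]);R=np.c_[x,np.cross(z,x),z]
print(delta(R,[.519,-.294,.25],T))
E
```

```text
can top (array([ 0.62977412, -0.45744696,  0.18629751]), [np.float64(1.3), np.float64(1.3)]) [ 0.62164073 -0.44837799  0.19      ]
t 5.92 lid [ 1.  -0.3 34.1] rot vs nominal [ 0.001  0.002 -0.001] F lid [ 0.2 -0.1  1. ] M [-0.04  0.46  0.01] w 0.0 ff 0.0 q [-0.1   0.34 -0.01  2.19 -0.02  0.18  0.03]
[ 3.989000e-01  2.127000e-01 -9.712000e-01 -3.278863e+02 -3.610450e+01
 -1.283188e+02]
```

Emit:
drive_tool(
  steps=[
    [0,0,0,0,0,-50,45],
    [0.399,0.213,-0.971,-328,-36,-128,45],
    [0.399,0.213,-0.971,-328,-36,-128,45],
    [0.399,0.213,-0.971,-328,-36,-128,45],
    [0.399,0.213,-0.971,-328,-36,-128,45],
    [0.399,0.213,-0.971,-328,-36,-128,45],
    [0.399,0.213,-0.971,-328,-36,-128,45],
    [0.399,0.213,-0.971,-328,-36,-128,45],
    [0.399,0.213,-0.971,-328,-36,-128,45],
    [0.399,0.213,-0.971,-328,-36,-128,45],
    [0.399,0.213,-0.971,-328,-36,-128,45],
  ],
)

```text
time: 7.3
ee_pos: [0.5189, -0.2928, 0.25]
orientation: [0.225, 0.974, 0.0, -0.0]
contact_force: [-0.1, 0.2, 0.7]
grip_width: 0.0451
finger_force: 0.0
```

```bash
python3 look.py w2
```

```text
t 7.3 lid [ -35.2 -327.1  162.1] rot vs nominal [0.216 0.4   0.971] F lid [0.2 0.2 0.6] M [-0.    0.01 -0.03] w 45.1 ff 0.0 q [ 0.67  0.45 -0.31  1.55  0.14  1.16  1.45]
```

View pics/w2.png

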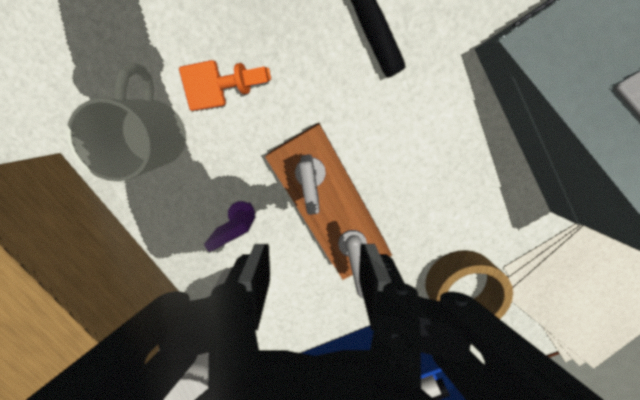

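The paddle key is at about (308,185), its long side nearly vertical in the picture and so almost along tool x. The T key lies below it at (352,250). I zoom in on the paddle.

```bash
python3 - <<'E'
import cv2
im=cv2.imread("pics/w2.png")[145:225,275:355]
cv2.imwrite("pics/w2c.png",cv2.resize(im,None,fx=7,fy=7,interpolation=cv2.INTER_CUBIC))
E
```

```text
(no output)
```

View pics/w2c.png

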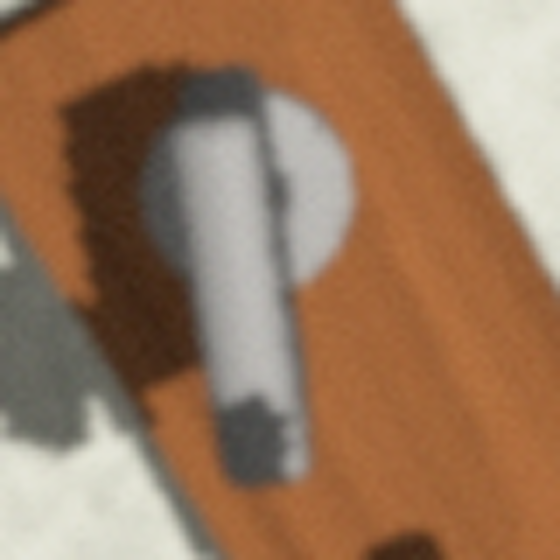

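```bash
python3 - <<'E'
from st import *
import pickle
w=pickle.load(open("w2.pkl","rb"))
f=lambda p:(275+p[0]/7-.43,145+p[1]/7-.43)
a=plane(w,f((220,115)),.125);b=plane(w,f((268,482)),.125);c=plane(w,f((247,185)),.056)
l=plane(w,f((178,115)),.125);r=plane(w,f((262,115)),.125)
print(np.round(1000*np.array([a,b,(a+b)/2,c]),1),"len",np.linalg.norm(a-b),"wid",np.linalg.norm(l-r))
k=a-b;ang=np.arctan2(k[1],k[0]);print("heading",np.degrees(ang))
st,T=lidpose(False)
m=(a+b)/2
x=np.array([np.cos(ang),np.sin(ang),0]);z=np.array([0,0,-1.]);R=np.c_[x,np.cross(z,x),z]
print("collar in key frame",R.T@(c-m)*1000)
cen=(m+c)/2
for cc in(m,c): print(delta(R,[cc[0],cc[1],.088],T))
E
```

```text
[[ 491.5 -287.7  125. ]
 [ 537.5 -303.5  125. ]
 [ 514.5 -295.6  125. ]
 [ 513.5 -295.9   56. ]] len 0.0486037018491404 wid 0.010405536930663397
heading 160.9380631811448
collar in key frame [ 0.81766316 -0.5517582  69.        ]
[ 1.000000e-04 -1.000000e-04 -1.202000e-01  2.874200e+00 -4.257600e+00
  1.620388e+02]
[ 1.000000e-04 -1.000000e-04 -1.202000e-01  3.619800e+00 -4.903500e+00
  1.620388e+02]
```

The paddle measures 48.6 × 10.4 mm and the collar agrees, with heading 160.9°. I go down and grip.

Emit:
drive_tool(
  steps=[
    [0,0,-0.12,3.2,-4.6,50,45],
    [0,0,-0.12,3.2,-4.6,100,45],
    [0,0,-0.12,3.2,-4.6,140,45],
    [0,0,-0.12,3.2,-4.6,163,45],
    [0,0,-0.12,3.2,-4.6,163,45],
    [0,0,-0.12,3.2,-4.6,163,0],
    [0,0,-0.12,3.2,-4.6,163,0],
    [0,0,-0.12,3.2,-4.6,163,0],
    [0,0,-0.12,3.2,-4.6,163,0],
    [0,0,-0.12,3.2,-4.6,163,0],
  ],
)

```text
time: 8.6
ee_pos: [0.5149, -0.2969, 0.0882]
orientation: [0.166, 0.986, -0.0, 0.001]
contact_force: [-0.6, 0.6, 6.8]
grip_width: 0.0112
finger_force: 59.1
```

```bash
python3 st.py
```

```text
t 8.6 lid [-107.8 -330.7   17.4] rot vs nominal [0.239 0.39  1.088] F lid [2.4 0.6 6.3] M [ 0.07  0.14 -0.01] w 11.2 ff 59.12464141845703 q [ 0.67  0.61 -0.29  1.77  0.23  0.8   1.5 ]
```

```bash
cat > ins.py <<'E'
from st import *
def target(sx,sy,h,cw=45.3,off=1.1,tip=68.2):
    """tool pose with blade tip h mm above plug face, over slot at lid sx,sy"""
    a=np.radians(cw);u=np.cos(a)*LX-np.sin(a)*LY;x=-u;z=-LZ
    R=np.c_[x,np.cross(z,x),z]
    return R,lid(sx,sy,h+tip)-x*off/1000
if __name__=="__main__":
    s,T=lidpose(False);T=T.copy()
    R,p=target(1.2,.9,20)
    print(np.round(p,3),delta(R,p,T))
E
python3 ins.py
```

```text
[0.541 0.04  0.199] [-2.573000e-01 -3.526000e-01  3.212000e-01  8.581020e+01  3.268404e+02
 -1.108554e+02]
```

Emit:
drive_tool(
  steps=[
    [0,0,0,0,0,-50,0],
    [0,0,0,0,0,-100,0],
    [0,0,0,0,0,-140,0],
    [-0.257,-0.353,0.321,86,200,-140,0],
    [-0.257,-0.353,0.321,86,327,-130,0],
    [-0.257,-0.353,0.321,86,327,-130,0],
    [-0.257,-0.353,0.321,86,327,-130,0],
    [-0.257,-0.353,0.321,86,327,-130,0],
    [-0.257,-0.353,0.321,86,327,-111,0],
    [-0.257,-0.353,0.321,86,327,-111,0],
    [-0.257,-0.353,0.321,86,327,-111,0],
    [-0.257,-0.353,0.321,86,327,-111,0],
  ],
)

```text
time: 10.1
ee_pos: [0.54, 0.0389, 0.1983]
orientation: [0.318, 0.923, 0.096, 0.193]
contact_force: [0.3, -0.9, -1.5]
grip_width: 0.0114
finger_force: 59.1
```

```bash
python3 - <<'E'
from ins import *
import pickle
s,T=lidpose();R,p=target(1.2,.9,20);print(delta(R,p,T))
P=[]
d={}
for n in("top","side"):
    q=arm.snapshot(n);d[n]=q
    x,y=proj(q,lid(0,0,20)).astype(int);print(n,x,y)
    im=q["pixels"][y-33:y+33,x-33:x+33,::-1];P.append(cv2.resize(im,(396,396),interpolation=cv2.INTER_CUBIC))
pickle.dump(d,open("pre.pkl","wb"))
w=arm.snapshot("wrist");w["T"]=T;pickle.dump(w,open("w3.pkl","wb"))
cv2.imwrite("pics/pre.png",np.hstack(P))
E
```

```text
t 10.1 lid [ 1.1 -1.  88.1] rot vs nominal [0.    0.002 0.777] F lid [-0.5 -0.9 -1.4] M [-0.02  0.55 -0.06] w 11.4 ff 59.07882750034332 q [ 0.07  0.23 -0.22  2.17  0.18  0.31  0.61]
[-1.3000e-03 -8.0000e-04 -2.7000e-03  1.8200e-01  1.4254e+00 -1.4270e-01]
top 322 185
side 330 189
```

View pics/pre.png

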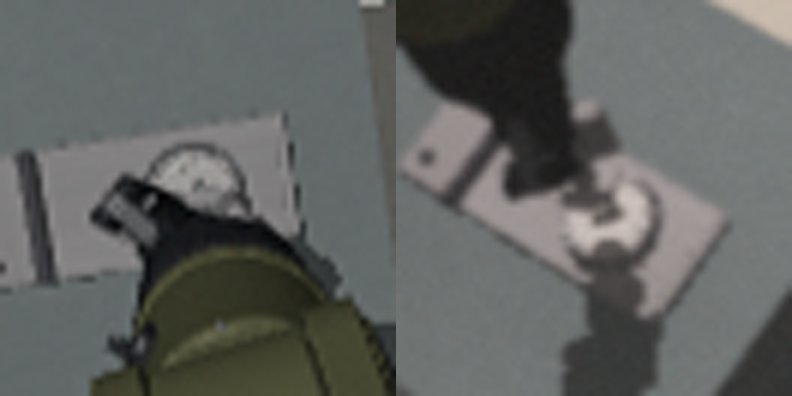

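The fixed cameras see the tip poorly because the gripper covers it. I correct 1.4 mm and probe gently by feel.

Emit:
drive_tool(
  steps=[
    [0,0,0,0,1.4,8,0],
    [0,0,0,0,1.4,16,0],
    [0,0,0,0,1.4,20,0],
    [0,0,0,0,1.4,23,0],
    [0,0,0,0,1.4,25,0],
  ],
)

```text
time: 10.88
ee_pos: [0.551, 0.0431, 0.1753]
orientation: [0.316, 0.924, 0.096, 0.193]
contact_force: [0.1, -0.6, -0.5]
grip_width: 0.0114
finger_force: 59.1
```

```bash
cat > dd.py <<'E'
from ins import *
s,T=lidpose();R=T[:3,:3]
h=(LR.T@(T[:3,3]-LOCK)*1000)[2]-68.2
R2,p=target(1.2,.9,h);print("tip h",round(h,1),"to axis",delta(R2,p,T),"F tool",np.round(R.T@s["contact_force"],1),"M tool",np.round(R.T@s["wrist_torque"],2))
E
python3 dd.py
```

```text
t 10.88 lid [ 1.7  1.8 62.4] rot vs nominal [0.002 0.002 0.78 ] F lid [-0.2 -0.6 -0.4] M [-0.1   0.61 -0.02] w 11.4 ff 59.11582946777344 q [ 0.03  0.29 -0.18  2.18  0.22  0.25  0.57]
tip h -5.8 to axis [-1.0000e-03 -2.5000e-03 -1.0000e-04 -1.3607e+00 -9.5370e-01 -2.6000e-03] F tool [-0.3 -0.5  0.4] M tool [0.51 0.36 0.02]
```

Emit:
drive_tool(
  steps=[
    [0,0,0,0,0,2,0],
    [0,0,0,0,0,4,0],
    [0,0,0,0,0,6,0],
    [0,0,0,0,0,6,0],
  ],
)

```text
time: 11.38
ee_pos: [0.5535, 0.0433, 0.17]
orientation: [0.316, 0.924, 0.096, 0.193]
contact_force: [-0.3, -0.2, -1.2]
grip_width: 0.011
finger_force: 59.0
```

```bash
python3 dd.py
```

```text
t 11.38 lid [ 1.8  1.7 56.5] rot vs nominal [0.002 0.002 0.78 ] F lid [-0.8 -0.2 -1. ] M [-0.23  0.61  0.02] w 11.0 ff 59.02177333831787 q [ 0.02  0.3  -0.18  2.18  0.23  0.24  0.56]
tip h -11.7 to axis [-8.0000e-04 -2.3000e-03 -3.0000e-04 -1.2203e+00 -9.4480e-01 -2.0000e-03] F tool [ 0.4 -0.7  1. ] M tool [ 0.6   0.27 -0.02]
```

It is entering with no force, so I push on.

Emit:
drive_tool(
  steps=[
    [0,0,0,0,0,4,0],
    [0,0,0,0,0,8,0],
    [0,0,0,0,0,11,0],
    [0,0,0,0,0,13,0],
    [0,0,0,0,0,15,0],
    [0,0,0,0,0,15,0],
  ],
)

```text
time: 12.12
ee_pos: [0.5597, 0.0442, 0.1563]
orientation: [0.316, 0.924, 0.096, 0.193]
contact_force: [0.2, -0.7, -1.8]
grip_width: 0.0109
finger_force: 59.1
```

```bash
python3 dd.py
```

```text
t 12.12 lid [ 1.7  1.7 41.5] rot vs nominal [0.002 0.002 0.78 ] F lid [-0.7 -0.7 -1.6] M [-0.3   0.74 -0.02] w 10.9 ff 59.094682931900024 q [-0.    0.33 -0.15  2.19  0.25  0.2   0.54]
tip h -26.7 to axis [-9.0000e-04 -2.4000e-03 -3.0000e-04 -1.3212e+00 -9.4510e-01 -2.4000e-03] F tool [-0.1 -1.   1.6] M tool [0.74 0.31 0.02]
```

Emit:
drive_tool(
  steps=[
    [0,0,0,0,0,1.5,0],
    [0,0,0,0,0,3,0],
    [0,0,0,0,0,4,0],
    [0,0,0,0,0,4,0],
  ],
)

```text
time: 12.62
ee_pos: [0.5613, 0.0443, 0.1535]
orientation: [0.316, 0.924, 0.096, 0.193]
contact_force: [-6.8, -2.8, 8.5]
grip_width: 0.0115
finger_force: 60.9
```

```bash
python3 dd.py
```

```text
t 12.62 lid [ 1.9  1.6 38.3] rot vs nominal [0.001 0.001 0.78 ] F lid [-2.8 -1.9 10.7] M [-0.23  1.19 -0.  ] w 11.5 ff 60.874029994010925 q [-0.    0.33 -0.15  2.19  0.26  0.19  0.53]
tip h -29.9 to axis [-5.0000e-04 -1.5000e-03 -2.0000e-04 -1.1084e+00 -1.0076e+00 -1.2000e-03] F tool [  0.7  -3.4 -10.7] M tool [1.01 0.67 0.  ]
```

The collar landed at h = -29.9 with 10.7 N, so the key is home. Now I turn it clockwise.

Emit:
drive_tool(
  steps=[
    [0,0,0.1,0,-0.1,0.5,0],
    [0,0,0.25,0,-0.3,0.5,0],
    [0,0,0.4,0.1,-0.4,0.5,0],
    [0,0,0.55,0.2,-0.6,0.5,0],
    [0,0,0.7,0.3,-0.7,0.5,0],
    [0,0,0.74,0.3,-0.7,0.5,0],
    [0,0,0.74,0.3,-0.7,0.5,0],
  ],
)

```text
time: 13.5
ee_pos: [0.5609, 0.0441, 0.1532]
orientation: [0.629, 0.747, 0.16, 0.145]
contact_force: [-9.3, -2.1, 12.6]
grip_width: 0.0113
finger_force: 61.7
```

```bash
python3 dd.py
```

```text
t 13.5 lid [ 1.4  1.4 38.2] rot vs nominal [0.001 0.001 0.039] F lid [-3.3 -0.9 15.5] M [-0.16  1.27 -0.04] w 11.3 ff 61.74871802330017 q [-0.11  0.33 -0.01  2.19 -0.02  0.18  0.07]
tip h -30.0 to axis [-3.0000e-04 -1.2000e-03 -7.4090e-01 -1.3193e+00  5.3490e-01 -1.7000e-03] F tool [ -0.8  -3.3 -15.5] M tool [ 1.28 -0.11  0.04]
```

Emit:
drive_tool(
  steps=[
    [0,0,0.04,0,0,0,0],
    [0,0,0.07,0,0,0,0],
    [0,0,0.07,0,0,0,0],
  ],
)

```text
time: 13.88
ee_pos: [0.5609, 0.0441, 0.1532]
orientation: [0.655, 0.724, 0.165, 0.14]
contact_force: [-10.3, -2.3, 13.4]
grip_width: 0.0115
finger_force: 61.7
```

```bash
python3 dd.py
```

```text
t 13.88 lid [ 1.4  1.4 38.2] rot vs nominal [ 0.001  0.001 -0.031] F lid [-3.9 -0.9 16.6] M [-0.11  1.24  0.04] w 11.5 ff 61.74833536148071 q [-0.12  0.33  0.01  2.19 -0.05  0.18  0.03]
tip h -30.0 to axis [-3.000e-04 -1.300e-03 -8.107e-01 -1.272e+00  6.213e-01 -1.800e-03] F tool [ -1.   -3.8 -16.6] M tool [ 1.23 -0.14 -0.04]
```

Emit:
drive_tool(
  steps=[
    [0,0,0.04,0,0,0,0],
    [0,0,0.08,0,0,0,0],
    [0,0,0.08,0,0,0,0],
  ],
)

```text
time: 14.25
ee_pos: [0.5608, 0.0441, 0.1532]
orientation: [0.683, 0.697, 0.17, 0.133]
contact_force: [-9.8, -2.9, 13.5]
grip_width: 0.0115
finger_force: 61.8
```

```bash
python3 dd.py
```

```text
t 14.25 lid [ 1.4  1.4 38.2] rot vs nominal [ 0.001  0.001 -0.111] F lid [-3.4 -1.6 16.5] M [-0.1   1.3  -0.04] w 11.5 ff 61.756635904312134 q [-0.14  0.33  0.02  2.19 -0.09  0.18 -0.01]
tip h -30.0 to axis [-3.0000e-04 -1.3000e-03 -8.9080e-01 -1.2425e+00  7.3050e-01 -1.9000e-03] F tool [ -1.9  -3.3 -16.5] M tool [ 1.28 -0.24  0.05]
```

No clear stop moment yet, so I check visually before going further.

```bash
python3 - <<'E'
from look import *
w=wrist("w4")
q=arm.snapshot("side");x,y=proj(q,lid(0,0,20)).astype(int)
a=cv2.resize(q["pixels"][y-33:y+33,x-33:x+33,::-1],(396,396),interpolation=2)
x,y=proj(w,lid(0,0,10)).astype(int);print(x,y);y=max(y,75)
b=cv2.resize(w["pixels"][y-75:y+75,x-75:x+75,::-1],(396,396),interpolation=2)
cv2.imwrite("pics/turn.png",np.hstack([a,b]))
E
```

```text
t 14.25 lid [ 1.4  1.4 38.2] rot vs nominal [ 0.001  0.001 -0.111] F lid [-3.4 -1.6 16.5] M [-0.1   1.3  -0.04] w 11.5 ff 61.756635904312134 q [-0.14  0.33  0.02  2.19 -0.09  0.18 -0.01]
311 237
```

View pics/turn.png

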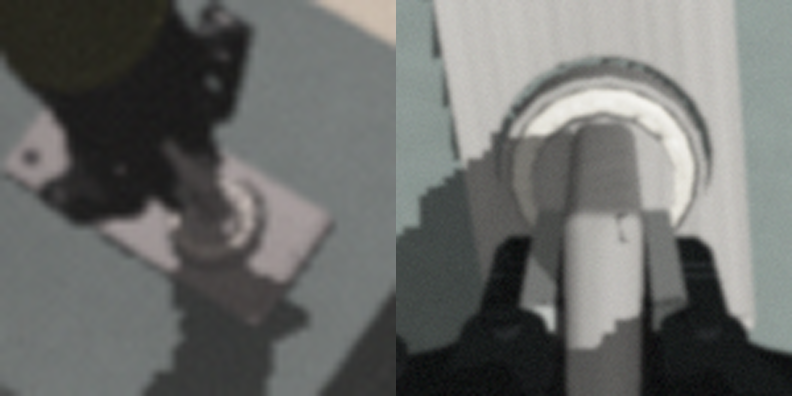

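The wrist view shows the collar seated flat and concentric on the plug. The blade has about 0.09 rad of play in the slot, so the stop should come slightly past nominal. I keep turning gently.

Emit:
drive_tool(
  steps=[
    [0,0,0.02,0,0,0,0],
    [0,0,0.04,0,0,0,0],
    [0,0,0.04,0,0,0,0],
  ],
)

```text
time: 14.72
ee_pos: [0.5608, 0.0441, 0.1532]
orientation: [0.697, 0.684, 0.173, 0.129]
contact_force: [-9.1, -2.6, 14.0]
grip_width: 0.0112
finger_force: 61.8
```

```bash
python3 dd.py
```

```text
t 14.72 lid [ 1.4  1.5 38.2] rot vs nominal [ 0.001  0.001 -0.15 ] F lid [-2.6 -1.4 16.7] M [-0.12  1.31  0.12] w 11.2 ff 61.76022291183472 q [-0.14  0.33  0.03  2.19 -0.1   0.18 -0.04]
tip h -30.0 to axis [-4.0000e-04 -1.4000e-03 -9.3030e-01 -1.2491e+00  8.0030e-01 -2.0000e-03] F tool [ -1.8  -2.4 -16.7] M tool [ 1.27 -0.32 -0.12]
```

Emit:
drive_tool(
  steps=[
    [0,0,0.02,0,0,0,0],
    [0,0,0.04,0,0,0,0],
    [0,0,0.04,0,0,0,0],
  ],
)

```text
time: 15.1
ee_pos: [0.5608, 0.0442, 0.1532]
orientation: [0.71, 0.67, 0.176, 0.126]
contact_force: [-10.4, -3.5, 14.0]
grip_width: 0.0114
finger_force: 61.8
```

```bash
python3 dd.py
```

```text
t 15.1 lid [ 1.4  1.6 38.2] rot vs nominal [ 0.001  0.001 -0.189] F lid [-3.8 -2.1 17.2] M [-0.08  1.36  0.41] w 11.4 ff 61.839966773986816 q [-0.15  0.33  0.04  2.19 -0.12  0.18 -0.06]
tip h -30.0 to axis [-4.0000e-04 -1.5000e-03 -9.6930e-01 -1.3096e+00  8.6140e-01 -2.3000e-03] F tool [ -2.8  -3.4 -17.2] M tool [ 1.32 -0.33 -0.41]
```

Emit:
drive_tool(
  steps=[
    [0,0,0.02,0,0,0,0],
    [0,0,0.04,0,0,0,0],
    [0,0,0.04,0,0,0,0],
  ],
)

```text
time: 15.48
ee_pos: [0.5608, 0.0443, 0.1532]
orientation: [0.723, 0.656, 0.178, 0.123]
contact_force: [-9.9, -2.4, 13.4]
grip_width: 0.0113
finger_force: 62.4
```

```bash
python3 dd.py; python3 look.py w5; python3 - <<'E'
from st import *
import pickle
# edges of the hasp (long sides) & paddle in w5, intersected with lid planes
w=pickle.load(open("w5.pkl","rb"))
g=cv2.cvtColor(w["pixels"],cv2.COLOR_RGB2GRAY)
from slot import lp
det=cv2.createLineSegmentDetector();L=det.detect(g)[0][:,0]
for l in L:
    if np.hypot(l[2]-l[0],l[3]-l[1])<28: continue
    for nm,z in(("hasp",-8),("padtop",75)):
        a,b=lp(w,l[:2],z),lp(w,l[2:],z);d=b-a;d*=np.sign(d[1])
        if abs(d[1])>2*abs(d[0]) and abs(a[0])<45 and abs(b[0])<45: print(nm,np.round(l),np.round(a),np.round(b),"cw past level",round(np.degrees(np.arctan2(-d[0],d[1])),1)*-1)
E
```

```text
t 15.47 lid [ 1.4  1.7 38.2] rot vs nominal [ 0.001  0.001 -0.228] F lid [-3.5 -1.1 16.4] M [-0.18  1.34  0.79] w 11.3 ff 62.40378141403198 q [-0.15  0.33  0.05  2.19 -0.14  0.18 -0.08]
tip h -30.0 to axis [-4.0000e-04 -1.6000e-03 -1.0082e+00 -1.3840e+00  9.4890e-01 -2.6000e-03] F tool [ -1.8  -3.2 -16.4] M tool [ 1.27 -0.48 -0.79]
t 15.47 lid [ 1.4  1.7 38.2] rot vs nominal [ 0.001  0.001 -0.228] F lid [-3.5 -1.1 16.4] M [-0.18  1.34  0.79] w 11.3 ff 62.40378141403198 q [-0.15  0.33  0.05  2.19 -0.14  0.18 -0.08]
hasp [354. 251. 362. 280.] [ 23. -23.] [ 24. -46.] cw past level -2.7
padtop [354. 251. 362. 280.] [21. 20.] [22.  7.] cw past level -2.7
hasp [295. 322. 293. 351.] [-29. -69.] [-37. -94.] cw past level 16.8
padtop [295. 322. 293. 351.] [-8. -6.] [-12. -20.] cw past level 16.8
hasp [328. 324. 328. 242.] [ -6. -77.] [  7. -13.] cw past level 12.2
padtop [328. 324. 328. 242.] [  5. -10.] [12. 26.] cw past level 12.2
hasp [227. 117. 262. 229.] [-33.  79.] [-33.   6.] cw past level -0.2
padtop [227. 117. 262. 229.] [-10.  77.] [-10.  36.] cw past level -0.2
hasp [202.  38. 220.  94.] [-33. 122.] [-33.  92.] cw past level -0.5
padtop [202.  38. 220.  94.] [-10. 101.] [-10.  84.] cw past level -0.5
hasp [331. 244. 333. 278.] [  9. -15.] [  5. -40.] cw past level 9.0
padtop [331. 244. 333. 278.] [13. 24.] [11. 10.] cw past level 9.0
hasp [301. 246. 300. 323.] [-10. -11.] [-26. -71.] cw past level 14.3
padtop [301. 246. 300. 323.] [ 2. 26.] [-6. -7.] cw past level 14.3
hasp [324. 208. 328. 239.] [10. 11.] [  8. -11.] cw past level 5.7
padtop [324. 208. 328. 239.] [14. 39.] [13. 27.] cw past level 5.7
hasp [337.  63. 326.   5.] [36. 92.] [ 36. 122.] cw past level -0.1
padtop [337.  63. 326.   5.] [28. 84.] [ 28. 101.] cw past level -0.1
hasp [379. 278. 342.  88.] [ 36. -48.] [36. 79.] cw past level -0.1
padtop [379. 278. 342.  88.] [28.  6.] [28. 77.] cw past level -0.1
```

The moment climbed to 0.79 N m, so the plug is at its stop. The hasp edges confirm the lid yaw to 0.2°. I turn the key back within the blade's play until the paddle is level, so the plug stays put.

Emit:
drive_tool(
  steps=[
    [0,0,-0.08,0,0,-0.5,0],
    [0,0,-0.14,0,0,-0.5,0],
    [0,0,-0.14,0,0,-0.5,0],
  ],
)

```text
time: 15.9
ee_pos: [0.561, 0.0442, 0.1534]
orientation: [0.676, 0.705, 0.169, 0.135]
contact_force: [-6.1, -1.6, 8.9]
grip_width: 0.011
finger_force: 60.8
```

```bash
python3 dd.py
```

```text
t 15.9 lid [ 1.6  1.5 38.3] rot vs nominal [ 0.001  0.001 -0.089] F lid [-1.9 -0.8 10.7] M [-0.03  1.06  0.09] w 11.0 ff 60.82888841629028 q [-0.13  0.33  0.02  2.19 -0.08  0.18  0.  ]
tip h -29.9 to axis [-2.0000e-04 -1.4000e-03 -8.6900e-01 -1.3572e+00  4.7640e-01 -2.0000e-03] F tool [ -1.   -1.8 -10.7] M tool [ 1.05 -0.13 -0.09]
```

Emit:
drive_tool(
  steps=[
    [0,0,-0.04,0,0,0,0],
    [0,0,-0.06,0,0,0,0],
    [0,0,-0.06,0,0,0,0],
  ],
)

```text
time: 16.27
ee_pos: [0.5614, 0.0442, 0.1535]
orientation: [0.654, 0.725, 0.165, 0.14]
contact_force: [-5.5, -0.4, 8.7]
grip_width: 0.0114
finger_force: 60.7
```

```bash
python3 dd.py
```

```text
t 16.27 lid [ 2.   1.5 38.3] rot vs nominal [ 0.001  0.    -0.03 ] F lid [-1.3  0.3 10.2] M [-0.08  0.85  0.05] w 11.4 ff 60.719425678253174 q [-0.12  0.33  0.01  2.19 -0.05  0.18  0.03]
tip h -29.9 to axis [ 5.000e-04 -1.200e-03 -8.097e-01 -1.409e+00  9.000e-04 -1.700e-03] F tool [  0.3  -1.3 -10.2] M tool [ 0.85 -0.1  -0.05]
```

Emit:
drive_tool(
  steps=[
    [0,0,0,0,0,0,40],
    [0,0,0,0,0,0,40],
    [0,0,0,0,0,0,40],
    [0,0,0,0,0,0,40],
    [0,0,0,0,0,-20,40],
    [0,0,0,0,0,-50,40],
    [0,0,0,0,0,-90,40],
    [0,0,0,0,0,-90,40],
    [0,0,0,0,0,-90,40],
  ],
)

```text
time: 17.4
ee_pos: [0.5233, 0.0391, 0.234]
orientation: [0.655, 0.725, 0.165, 0.139]
contact_force: [0.7, 0.2, 0.6]
grip_width: 0.04
finger_force: 0.0
```

```bash
python3 - <<'E'
from look import *
w=wrist("w6")
x,y=proj(w,lid(0,0,20)).astype(int);print(x,y);y=max(y,85)
b=cv2.resize(w["pixels"][y-85:y+85,x-85:x+85,::-1],(400,400),interpolation=2)
q=arm.snapshot("side");x,y=proj(q,lid(0,0,20)).astype(int)
a=cv2.resize(q["pixels"][y-35:y+35,x-35:x+35,::-1],(400,400),interpolation=2)
cv2.imwrite("pics/final.png",np.hstack([a,b]))
from slot import lp
g=cv2.cvtColor(w["pixels"],cv2.COLOR_RGB2GRAY)
for l in cv2.createLineSegmentDetector().detect(g)[0][:,0]:
    if np.hypot(l[2]-l[0],l[3]-l[1])<20: continue
    a,b=lp(w,l[:2],75),lp(w,l[2:],75);d=b-a;d*=np.sign(d[1])
    if abs(d[1])>2*abs(d[0]) and max(abs(a[0]),abs(b[0]))<25 and max(abs(a[1]),abs(b[1]))<45: print(np.round(l),np.round(a),np.round(b),"cw past level",round(np.degrees(np.arctan2(d[0],d[1])),1))
E
```

```text
t 17.4 lid [  1.2   1.4 127.5] rot vs nominal [ 0.001  0.002 -0.03 ] F lid [0.9 0.1 0.2] M [0.05 0.49 0.  ] w 40.0 ff 0.0 q [-0.15  0.15  0.03  2.15 -0.04  0.4   0.02]
312 198
[298. 248. 297. 216.] [-10. -19.] [-10.   5.] cw past level 0.9
[314. 241. 314. 186.] [  1. -13.] [ 2. 25.] cw past level 1.5
[318. 214. 318. 237.] [4. 6.] [  3. -11.] cw past level 3.2
[299. 187. 302. 233.] [-8. 25.] [-7. -7.] cw past level -0.4
[277. 186. 279. 226.] [-22.  26.] [-22.  -2.] cw past level 0.8
```

View pics/final.png

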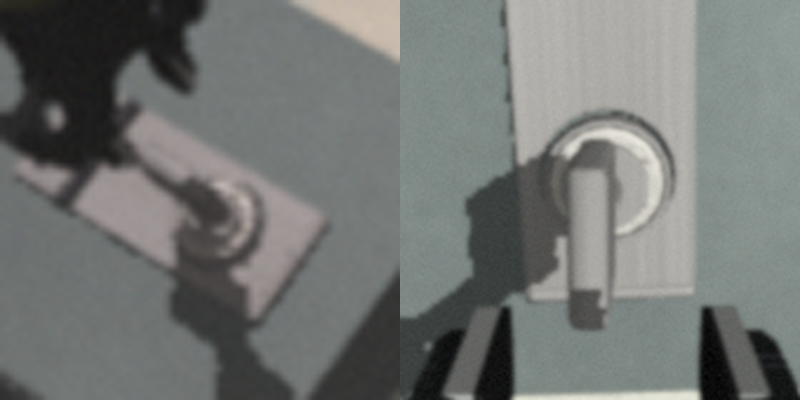

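The final view shows the key released, seated and level to within about 1°. The hasp is flat and the gripper is clear.

```bash
python3 -c "
from bench import arm
print(arm.job_done())"
```

```text
the job is handed in; nothing more can be done
None
```

I've handed the job in: the hasp is shut flat around the barrel, and the paddle key is fully home, turned clockwise to its stop, then eased back within the blade's play to about 1° from level and released. It took 17.4 s, with nothing else on the bench knowingly touched; the hand-in gave no verdict.

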